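Set the stone-sizing gauge and try a stone in it

ROBOT

A 7-joint arm with a two-finger parallel gripper is mounted at the origin on the work surface. World frame = base frame: x ahead of the robot, y to its left, z up, the work surface at z = 0. Lengths are in m, angles in rad, forces in N, time in s.
With the tool pointing down it reaches from about 0.4 to 0.85 m from the base axis. Payload 6.9 kg.
Tool frame: the origin (TCP) lies on the centre line of the jaws, within the pads' length; the fingertips stand 14 mm ahead of it and the grasp point (between the pads) lies 5 mm behind it (arm.tip_extent is the z of the fingertips in the tool frame, in m); z points along the fingers, y is the direction in which the jaws open and shut (so a half turn about z gives the same grasp; the last joint's range is limited). The gripper opens to 85 mm and grips with 20 to 120 N. Pads are 22 mm wide; open, the fingers measure 114 mm over their backs; the gripper's body (76 mm by 85 mm) begins 54 mm behind the grasp point. The pads swing forward as they close: fully open they stand 13 mm farther back than shut.
Start: joints at [1.304, 0.507, -0.238, 1.5, 0.126, 1.149, -0.155], TCP at [0.227, -0.582, 0.207] pointing down, gripper open.
Joint ranges: [-3.08, 3.08], [-0.24, 2.05], [-1.43, 1.35], [0, 2.5], [-1.52, 4.66], [0.17, 1.96], [-2.89, 2.89]. Speed limits (rad/s): [2.39, 2.39, 3.14, 3.14, 3.14, 3.14, 3.14].

INTERFACE

Orientations are given as a rotation vector (axis times angle).
In Python, from plant import arm gives the robot as it stands. The module is installed in compiled form; this text tells all that it offers.
- The arm moves only by the tool apply_moves, never from a script. Its argument "targets" is a list of rows, each a list of 3 entries, a list of its own where there are three numbers: the shift along the world's x, y, z in mm, then the turn, a rotation vector about the world's x, y, z in rad, then the finger opening in mm, from 0 to 85.4. In form: [[[tx, ty, tz], [rx, ry, rz], fingers], ...]. A call has 1 to 20 rows; each row is the pose to reach, as a shift and turn from the pose commanded when the call began; what a row does not reach only later rows make up. A row lasts 1/10 s, in which the tool goes at most 50 mm and 8.59 degrees, less where a joint would pass 70% of its speed; a pose out of reach is approached as far as the arm can. A call with a gripper value outside its range is refused whole. The fingers move at their own pace and stop on an object; "newtons" is the grip in N (left out, the last holds). Time passes only in rows, so rows that repeat a pose let the fingers close. It gives the time, the measured TCP pose, the force and the opening at its end, in the units of the state.
- arm.get_state(): the state, without advancing time (a new reading comes with each control period).
- arm.grab_frame(name): name is "scene" or "top" or "wrist"; returns a dict with "frame" (400x640x3 uint8, blue, green, red), "depth" (400x640 float32, m along the optical axis (not along the pixel's ray), 0 where there is no reading), "mtx" (3x3 intrinsics, pixels), "position" and "rotation" of the camera in the world. Camera axes: x right, y down, z forward; pixel columns grow to the right and rows downward; lengths in m; the calibration is good to about 2 mm. A picture is of the moment at which its call begins.
- arm.finish_job(): hands the job in, once; it reports no verdict.
The state is a dict: "t": time; "q": joint angles; "qvel": joint speeds; "joint_efforts": joint torques, N m; "tcp_pos": TCP position; "ee_rot": TCP orientation; "force": force on the tool from outside, world axes, zero at the start; "ft_torque": the same for the moment, N m; "finger_gap": finger opening in m.
Only numpy, scipy, OpenCV 4.12 (cv2) and the standard library are available. Lean on these libraries where they do the work, as an engineer would, in place of code of your own. Each camera call takes 0.05 s, during which the arm holds its last target. There are 200 camera calls.

TASK

With the fingertips, push the slide of the sizing gauge along its rail towards the fixed jaw until it clicks into the catch clamped on the rail, and leave it seated there without running on past the catch. Then push the sawn stone that lies on the gauge's board straight back between the two jaws until it lies square against the fence in front of the rail. Only push things, never pick anything up, and leave the other stones and belongings where they are.

Things in the scene. Friction and masses are not known exactly. Their poses are not given: they have to be found in the camera images.
- gauge: Stone-sizing gauge, fixed: pale wooden board with an aluminium rail along its far edge. Origin: underside of the board, below mid-rail; x away from the robot, y along the rail to the robot's left. Board x -185 to +50 mm, y +-230, top face 12 mm above the table (all heights are above the table). Rail 24 mm wide on x = 0, top at 32 mm, y +-210.
- fence (a point): Middle of the top front edge of the gauge's fence: low aluminium strip along the whole rail, front face at gauge x = -36 mm, top at 26 mm.
- fixed_jaw (a point): Point on the top edge of the gauge's fixed jaw, on its measuring face (gauge y = -150 mm, looking to +y): steel plate 12 mm thick, gauge x -80 to +14 mm, top at 52 mm.
- slide (a joint): Travel of the gauge's slide (m): 0 at the +y end of the rail, growing towards the fixed jaw (gauge -y); at value q the slide's middle is at gauge y = 0.145 - q. Starts between 0 and 0.045. Sliding friction about 1 N.
- slide_pin_axis (a point): Middle of the slide, on its carriage's top face (52 mm high, gauge x = 0), where its spring pin passes through. The carriage is an aluminium saddle over the rail, 46 mm (x) by 50 mm (y); the black pin head on it is 16 mm wide, its top at 62 mm.
- slide_jaw (a point): Middle of the top edge of the slide's jaw, the steel plate that reaches from the carriage towards the robot: gauge x -81 to -37 mm (this point at -59), 10 mm thick along y (faces 5 mm either side of this point), from 14 to 52 mm high. Its +y face is the one to push; same gauge y as the pin.
- pin (a joint): Lift (m) of the slide's spring pin: 0 fully down; rises 4 mm on the catch's first hump and drops back to about 0 in the hollow.
- catch: Catch clamped on the rail: dark steel saddle, 52 mm along y. Axes as the gauge's; y = 0 is the hollow for the pin. From +y the pin starts up a hump 23 mm before it (push about 7 N), tops it 12 mm before; 3 to 4 mm later the spring snaps the slide into the hollow and the push drops to nothing. A second hump (about 9 N, crest 14 mm past) must not be crossed.
- stone: Stone to be sized: sawn flat base and sides, 50 mm (its x, away from the robot) by 60 mm (its y), upright to 22 mm, rough top to 38 mm, 0.24 kg. Origin: middle of its underside. Lies on the front of the board, in line with the space between fixed jaw and catch; slides at about 1.5 to 2 N. Against the fence its origin is at gauge x = -61 mm.
- pebble_a: Natural pebble about 40 x 34 x 24 mm lying on the gauge's board; leave it. Origin: underside.
- pebble_b: Natural pebble about 32 x 36 x 20 mm lying on the gauge's board; leave it. Origin: underside.
- standstone: Upright dark display stone, 113 mm high with its wooden stand 100 x 70 mm, left of the gauge; leave it. Origin: underside.
- bigstone: Large brown stone 100 x 120 x 65 mm, left of the gauge; leave it. Origin: underside.
- brush: Cleaning brush lying on the table to the right; leave it.
- loupe: Black hand magnifier, lens 64 mm, handle 95 mm, lying on the table near left; leave it.
- mug: White mug 80 mm wide, 90 mm high, right of the gauge; leave it. Origin: underside.

How it is judged:
On the way, in this order (a step that is already met when the one before it is completed fails the run):
1. the slide has dropped into the catch (y of slide_pin_axis in the frame of catch between -0.003 and 0.003 m), for 0.3 s.
2. the stone lies against the fence between the jaws (x of stone in the frame of gauge between -0.0665 and -0.055 m and y of stone in the frame of gauge between -0.125 and 0 m and y of stone in the frame of slide_pin_axis below -0.03 m and angle between the x axis of stone and the x axis of gauge, either way round below 0.2 rad), for 0.2 s.
At the end, for the whole second after the job is handed in: The slide's middle is within 3 mm of the catch's hollow; the stone rests flat on the board between the fixed jaw and the slide, its back within 5.5 mm of the fence and square to it within 0.2 rad; everything is at rest (all of step 1 and all of step 2 and linear speed of stone below 0.01 m/s and velocity of joint slide below 0.01 m/s and z of stone in the frame of gauge below 0.016 m); the robot touches nothing.
It fails at once if the slide is pushed on out of the catch, over the second hump (y of slide_pin_axis in the frame of catch below -0.012 m).
It fails at once if the stone is lifted off the board or tipped (z of stone in the frame of gauge above 0.02 m or z of stone in the frame of gauge below 0.006 m or angle between stone's own z axis and vertical above 0.25 rad).
It fails at once if a bystander is moved by more than 15 mm (distance of any of pebble_a, pebble_b, standstone, brush, loupe, mug, bigstone from where it was at the start of the episode above 0.015 m).
It also fails if it takes over 58 s, if anything falls off the work surface, if the arm or the gripper's body presses on something with over 40 N, if the wrist force passes 120 N, or if a joint passes its speed limit or range.

## Working session

There is one attempt and no reset: what is moved stays moved. The work goes in short steps, Python scripts to look and compute and a tool call to move; the robot and the scene stay as the last step left them, time stands still between calls to the robot, and variables do not carry over. Pictures are saved under pics/ and viewed, about 8 in all and at most 12, crops included, and the job is handed in when it is done.

Besides the shell and the picture viewer there is one more tool, called after "Emit:" in YAML: its name, and indented under it one key for each argument. apply_moves: Moves the arm, as the interface text tells. Its arguments: {"type":"object","properties":{"targets":{"type":"array"},"newtons":{"type":"number"}},"required":["targets"]}

```bash
mkdir -p pics; cat > h.py <<'E'
import numpy as np,cv2
from plant import arm
def snap(n,f):
    d=arm.grab_frame(n); cv2.imwrite('pics/'+f+'.png',d['frame']); np.savez('pics/'+f+'.npz',**d); return d
def load(f): return dict(np.load('pics/'+f+'.npz'))
def plane(d,uv,z):
    uv=np.atleast_2d(np.asarray(uv,float)); K=d['mtx']; R=np.asarray(d['rotation']); p=np.asarray(d['position'])
    r=np.c_[(uv-K[[0,1],[2,2]])/K[[0,1],[0,1]],np.ones(len(uv))]@R.T
    return p+r*((z-p[2])/r[:,2])[:,None]
def cloud(d):
    K=d['mtx']; D=d['depth']; v,u=np.indices(D.shape)
    c=np.stack([(u-K[0,2])/K[0,0]*D,(v-K[1,2])/K[1,1]*D,D],-1)
    return c@np.asarray(d['rotation']).T+d['position']
E
python3 - <<'E'
from h import *
d=snap('top','top0'); e=snap('scene','sc0')
for x in(d,e): print(x['mtx'],x['position'],x['rotation'])
s=arm.get_state(); print(s); print(arm.tip_extent)
E
```

```text
[[376.2287883    0.         323.08371481]
 [  0.         376.2287883  200.21438401]
 [  0.           0.           1.        ]] [0.38204173 0.01477283 0.97719624] [-2.19990747  2.13254841 -0.18386088]
[[510.63793628   0.         321.54719026]
 [  0.         510.63793628 202.03562911]
 [  0.           0.           1.        ]] [ 1.39223114 -0.00506346  1.15928122] [-1.80735318 -1.83790412  0.65089   ]
{'t': 0.1, 'q': array([ 1.30448793,  0.50825368, -0.23754282,  1.50103417,  0.12568082,
        1.14890914, -0.15481975]), 'qvel': array([ 6.61901366e-04, -1.91723900e-03, -6.74554229e-04, -3.23772562e-03,
        7.22457138e-04, -1.10518665e-05,  2.88231134e-04]), 'joint_efforts': array([-5.42941314e-03, -6.21834970e+01, -2.19423875e+00, -2.50203860e+01,
        1.27556021e-02,  7.83569296e-03, -4.24515258e-05]), 'tcp_pos': array([ 0.226826  , -0.5818563 ,  0.20621663]), 'ee_rot': array([-3.08590207e+00, -5.80374360e-01,  4.81727769e-04]), 'force': array([ 0.11482566,  0.13685832, -0.16663811]), 'ft_torque': array([ 0.01382695,  0.03729477, -0.00613874]), 'finger_gap': 0.08538358268255027}
0.014
```

View pics/top0.png

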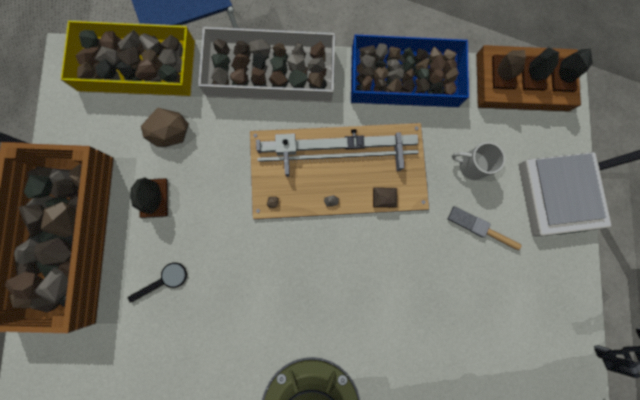

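View pics/sc0.png

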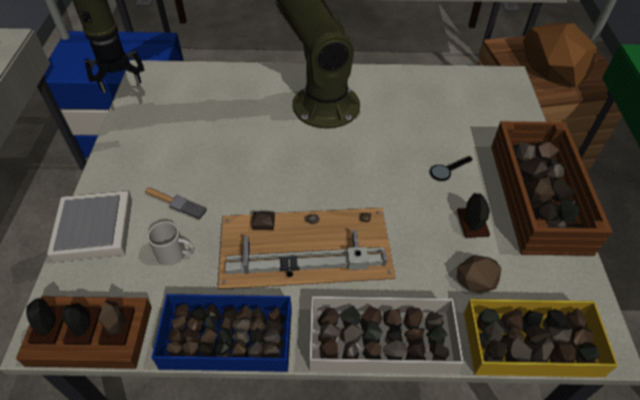

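```bash
sed -i "s/R=np.asarray(d\['rotation'\])/R=cv2.Rodrigues(np.asarray(d['rotation']))[0]/; s/np.asarray(d\['rotation'\]).T+/cv2.Rodrigues(np.asarray(d['rotation']))[0].T+/" h.py
python3 - <<'E'
from h import *
d=load('top0'); f=d['frame']
h=cv2.cvtColor(f,cv2.COLOR_BGR2HSV)
m=cv2.inRange(h,(8,60,90),(28,255,255)); m[:110]=0;m[230:]=0;m[:,:235]=0;m[:,440:]=0
m=cv2.morphologyEx(m,cv2.MORPH_CLOSE,np.ones((25,25)))
c=max(cv2.findContours(m,0,2)[0],key=cv2.contourArea)
w=plane(d,c[:,0],0.012)[:,:2]
r=cv2.minAreaRect((w*1000).astype(np.float32)); print('board',r); b=cv2.boxPoints(r);print(b)
for n,uv,z in [('pin',(286,143),.062),('catch',(355,140),.06),('stone',(385,197),.03),('pa',(332,200),.03),('pb',(272,201),.02)]: print(n,plane(d,uv,z))
o=cv2.resize(f[115:225,240:440],None,fx=4,fy=4,interpolation=cv2.INTER_CUBIC); cv2.imwrite('pics/c0.png',o)
E
```

```text
board ((597.3945922851562, -54.18150329589844), (235.21971130371094, 457.6502685546875), 4.985703945159912)
[[ 460.3432   163.5567 ]
 [ 500.11627 -292.362  ]
 [ 734.446   -271.9197 ]
 [ 694.6729   183.999  ]]
pin [[0.64877623 0.08256458 0.062     ]]
catch [[ 0.66395818 -0.09051907  0.06      ]]
stone [[ 0.52563311 -0.17360369  0.03      ]]
pa [[ 0.51332314 -0.03796233  0.03      ]]
pb [[0.50697798 0.1149238  0.02      ]]
```

View pics/c0.png

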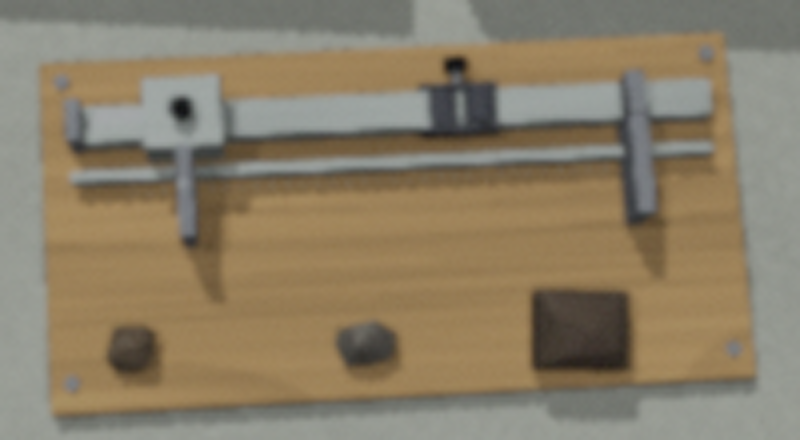

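Emit:
apply_moves:
  targets:
    - [[364,703,0],[0,0,-0.285],0]
    - [[364,703,0],[0,0,-0.285],0]
    - [[364,703,0],[0,0,-0.285],0]
    - [[364,703,0],[0,0,-0.285],0]
    - [[364,703,0],[0,0,-0.285],0]
    - [[364,703,0],[0,0,-0.285],0]
    - [[364,703,0],[0,0,-0.285],0]
    - [[364,703,0],[0,0,-0.285],0]
    - [[364,703,0],[0,0,-0.285],0]
    - [[364,703,0],[0,0,-0.285],0]
    - [[364,703,0],[0,0,-0.285],0]
    - [[364,703,0],[0,0,-0.285],0]
    - [[364,703,0],[0,0,-0.285],0]
    - [[364,703,0],[0,0,-0.285],0]
    - [[364,703,0],[0,0,-0.285],0]
    - [[364,703,0],[0,0,-0.285],0]
    - [[364,703,0],[0,0,-0.285],0]
    - [[364,703,0],[0,0,-0.285],0]
    - [[364,703,0],[0,0,-0.285],0]
    - [[364,703,0],[0,0,-0.285],0]

```text
t: 2.1
tcp_pos: [0.5908, 0.1187, 0.207]
ee_rot: [3.138, 0.132, -0.0]
force: [-0.4, -1.0, -0.2]
finger_gap: -0.0
```

```bash
python3 - <<'E'
from h import *
d=snap('wrist','w0'); snap('top','top1'); print(d['position'],d['rotation'],d['mtx'][0]); s=arm.get_state(); print(s['t'],s['tcp_pos'],s['ee_rot'],s['force'],s['finger_gap'],s['q'])
E
```

```text
[0.67474787 0.12521843 0.37229861] [ 2.11900595 -1.94949098 -0.32548925] [277.00554825   0.         321.31825186]
2.2 [0.59092088 0.11916643 0.20722527] [3.13823179e+00 1.32887845e-01 3.77919489e-04] [ 0.38190189  0.36804845 -1.15067685] -0.0002352553335209721 [ 6.71700436e-04  4.84314034e-01 -3.83193783e-01  1.56043340e+00
  1.93941200e-01  1.13442186e+00 -1.91098160e+00]
```

View pics/w0.png

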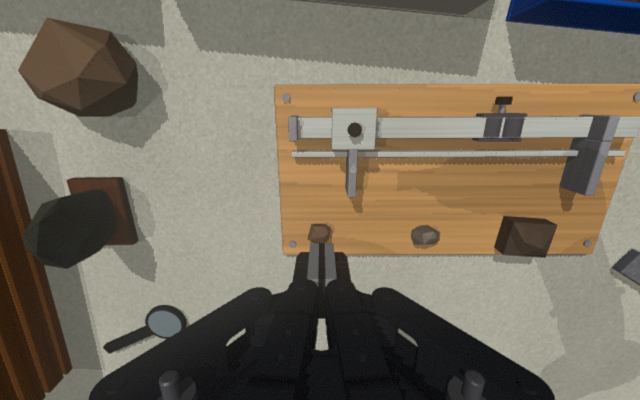

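```bash
python3 - <<'E'
from h import *
d=load('w0'); g=cv2.cvtColor(d['frame'],cv2.COLOR_BGR2GRAY)
C=cloud(d)
for n,uv in [('pin',(354,130)),('jawtip',(351,190)),('jawmid',(352,170)),('catch',(502,126)),('catchL',(490,126)),('catchR',(515,126)),('rail1',(310,128)),('rail2',(450,126)),('fence1',(320,155)),('fence2',(540,153)),('fixjaw',(600,130)),('stone',(530,232)),('stone2',(515,225)),('board',(400,190))]:
    print(n,uv,d['frame'][uv[1],uv[0]],C[uv[1],uv[0]].round(4))
# board corners at z .012
h=cv2.cvtColor(d['frame'],cv2.COLOR_BGR2HSV); m=cv2.inRange(h,(8,60,90),(28,255,255)); m[:70]=0; m[260:]=0; m[:,:265]=0
u=[np.where(m[r,260:340])[0][:1]+260 for r in (95,110,170,220)]
print([ (r,plane(d,(a[0],r),.012)[0,:2].round(4)) for r,a in zip((95,110,170,220),u) if len(a)])
t=[np.where(m[70:120,c])[0][:1]+70 for c in (330,420,480,560,610)]
print([ (c,plane(d,(c,a[0]),.012)[0,:2].round(4)) for c,a in zip((330,420,480,560,610),t) if len(a)])
cv2.imwrite('pics/c1.png',cv2.resize(d['frame'][75:275,300:640],None,fx=2.3,fy=2.3,interpolation=cv2.INTER_CUBIC))
print(g[126,470:540])
E
```

```text
pin (354, 130) [43 50 57] [0.6517 0.087  0.0586]
jawtip (351, 190) [125 124 129] [0.5806 0.0811 0.051 ]
jawmid (352, 170) [143 143 147] [0.605  0.0827 0.0499]
catch (502, 126) [162 172 170] [ 0.669  -0.0922  0.0304]
catchL (490, 126) [75 73 78] [ 0.6678 -0.0764  0.0329]
catchR (515, 126) [76 74 78] [ 0.6703 -0.1038  0.0361]
rail1 (310, 128) [167 178 177] [0.6476 0.1363 0.0308]
rail2 (450, 126) [165 174 173] [ 0.6638 -0.0301  0.0307]
fence1 (320, 155) [160 168 170] [0.6155 0.1217 0.0259]
fence2 (540, 153) [162 173 170] [ 0.6408 -0.1525  0.0253]
fixjaw (600, 130) [68 67 69] [ 0.6742 -0.1973  0.0443]
stone (530, 232) [50 63 77] [ 0.5399 -0.1621  0.0411]
stone2 (515, 225) [52 63 74] [ 0.5456 -0.1444  0.0346]
board (400, 190) [ 74 118 155] [0.5742 0.0088 0.0101]
[(95, array([0.6813, 0.1833])), (110, array([0.664 , 0.1816])), (170, array([0.5887, 0.1754])), (220, array([0.5171, 0.1689]))]
[(330, array([0.6993, 0.1166])), (420, array([0.7083, 0.0088])), (480, array([ 0.7143, -0.0632])), (560, array([ 0.7234, -0.1586])), (610, array([ 0.7284, -0.2185]))]
[174 176 173 175 174 174 175 174 174 174 173 175 173 176 161  91  71  71
  73  74  75  76  77  76  75  75  75  71  69  68  81 139 170 138  70  63
  67  70  71  72  72  75  73  75  76  75  75  75  73  73  66  64 109 174
 179 176 176 177 175 176 175 177 178 176 177 179 178 177 177 179]
```

View pics/c1.png

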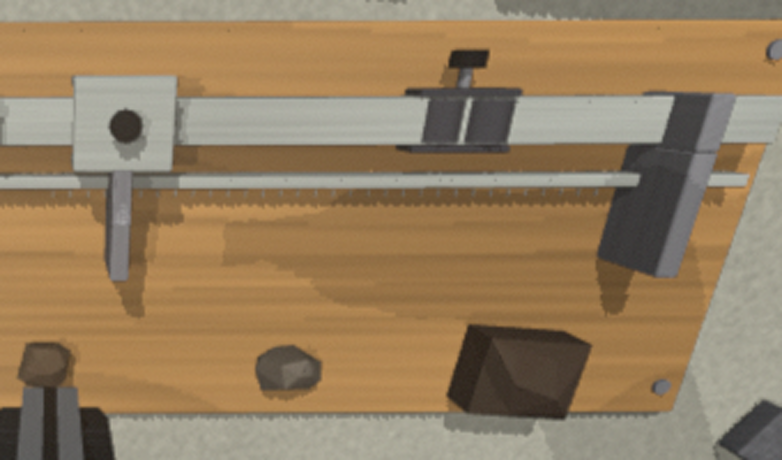

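Emit:
apply_moves:
  targets:
    - [[0,0,-50],[0,0,0],0]
    - [[0,0,-100],[0,0,0],0]
    - [[0,0,-140],[0,0,0],0]
    - [[0,0,-163],[0,0,0],0]
    - [[0,0,-163],[0,0,0],0]
    - [[0,0,-163],[0,0,0],0]
    - [[0,0,-163],[0,0,0],0]

```text
t: 2.9
tcp_pos: [0.5923, 0.1208, 0.0459]
ee_rot: [-3.138, -0.135, -0.005]
force: [0.5, -0.9, 0.1]
finger_gap: -0.0001
```

Emit:
apply_moves:
  targets:
    - [[0.4,-5,0],[0,0,0],0]
    - [[0.9,-10,0],[0,0,0],0]
    - [[1.3,-15,0],[0,0,0],0]
    - [[1.7,-20,0],[0,0,0],0]
    - [[2.2,-25,0],[0,0,0],0]
    - [[2.6,-30,0],[0,0,0],0]
    - [[3.0,-35,0],[0,0,0],0]
    - [[3.5,-40,0],[0,0,0],0]
    - [[3.5,-40,0],[0,0,0],0]

```text
t: 3.8
tcp_pos: [0.5946, 0.0795, 0.0438]
ee_rot: [3.138, 0.134, -0.0]
force: [0.1, -0.1, 0.7]
finger_gap: -0.0001
```

```bash
python3 - <<'E'
from h import *
d=snap('wrist','w1'); s=arm.get_state(); print(s['t'],s['tcp_pos'],s['force'])
E
```

```text
3.85 [0.59456226 0.0801845  0.04392173] [ 5.57582747e-01 -2.09400217e-04  1.63730804e-01]
```

View pics/w1.png

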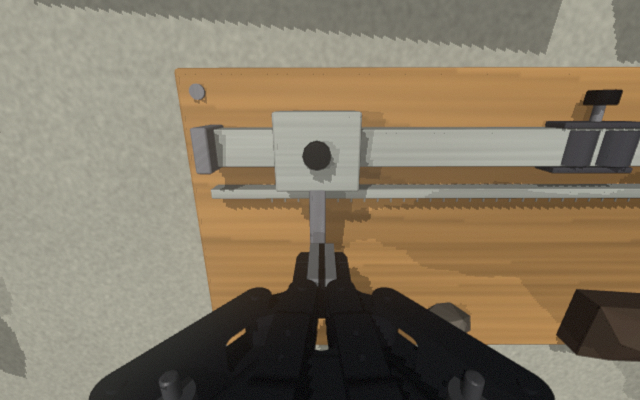

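```bash
python3 - <<'E'
from h import *
d=load('w1'); C=cloud(d)
O=np.array([.6646,-.0483]);a=np.deg2rad(4.97);R=np.array([[np.cos(a),np.sin(a)],[-np.sin(a),np.cos(a)]])
for n,uv in [('pin',(316,155)),('jaw',(317,215)),('jawn',(317,235)),('carL',(275,150)),('carR',(357,150)),('catch',(599,150)),('boardL',(200,250)),('fence',(450,192)),('finger',(316,265)),('finger2',(328,265)),('f',(305,270)),('f',(340,270))]:
    p=C[uv[1],uv[0]]; print(n,p.round(4),(R@(p[:2]-O)).round(4))
print('pin plane',R@(plane(d,(316,155),.062)[0,:2]-O), R@(plane(d,(317,215),.052)[0,:2]-O),R@(plane(d,(599,150),.0325)[0,:2]-O))
E
```

```text
pin [0.6528 0.0867 0.0593] [-1.000e-04  1.355e-01]
jaw [0.6144 0.0832 0.0506] [-0.0386  0.1354]
jawn [0.601  0.0822 0.051 ] [-0.052   0.1355]
carL [0.6521 0.1103 0.05  ] [0.0012 0.1591]
carR [0.656  0.0636 0.0501] [0.0012 0.1122]
catch [ 0.6664 -0.0932  0.0313] [-0.0021 -0.0449]
boardL [ 0.5526  0.1797 -0.0016] [-0.0918  0.2369]
fence [ 0.6289 -0.0084  0.0244] [-0.0321  0.0428]
finger [0.6059 0.0824 0.0935] [-0.0471  0.1353]
finger2 [0.6059 0.0766 0.0926] [-0.0477  0.1295]
f [0.6011 0.0875 0.091 ] [-0.0515  0.1408]
f [0.6025 0.0703 0.0909] [-0.0516  0.1235]
pin plane [0.00037953 0.13546964] [-0.03805338  0.13536223] [-0.001886   -0.04367489]
```

```bash
python3 - <<'E'
from h import *
O=np.array([.6646,-.0483]);a=np.deg2rad(4.97);R=np.array([[np.cos(a),np.sin(a)],[-np.sin(a),np.cos(a)]])
for f in('w0','w1'):
  d=load(f);C=cloud(d); print(f,d['position'])
  for r in (240,244,247,250,255,262,270):
    for c in (314,330):
      p=C[r,c]; print(r,c,(R@(p[:2]-O)).round(4),p[2].round(4))
  p=np.array({'w0':[.59092,.11917,.19323],'w1':[.59456,.08018,.02992]}[f]); Rc=cv2.Rodrigues(d['rotation'])[0]; v=Rc.T@(p-d['position']); print('tip px',(d['mtx']@v/v[2])[:2])
s=arm.get_state(); print(s['tcp_pos'],s['force'])
E
```

```text
w0 [0.67474787 0.12521843 0.37229861]
240 314 [-0.1517  0.1825] 0.0275
240 330 [-0.1605  0.1598] 0.0107
244 314 [-0.0477  0.1762] 0.235
244 330 [-0.0476  0.1673] 0.2354
247 314 [-0.048   0.1761] 0.238
247 330 [-0.048   0.1674] 0.2381
250 314 [-0.0478  0.176 ] 0.2417
250 330 [-0.0474  0.1676] 0.2424
255 314 [-0.0479  0.1759] 0.2466
255 330 [-0.0474  0.1677] 0.2475
262 314 [0.0251 0.172 ] 0.3723
262 330 [-0.048   0.1679] 0.2532
270 314 [-0.048   0.1756] 0.2602
270 330 [-0.0477  0.1681] 0.2607
tip px [319.81940505 230.07453329]
w1 [0.67857794 0.08602461 0.20916798]
240 314 [-0.0558  0.1374] 0.0506
240 330 [-0.0762  0.1259] 0.0108
244 314 [-0.0474  0.1368] 0.0717
244 330 [-0.0481  0.1279] 0.0704
247 314 [-0.0479  0.1368] 0.0742
247 330 [-0.0474  0.128 ] 0.0752
250 314 [-0.0475  0.1366] 0.0783
250 330 [-0.048   0.1281] 0.0775
255 314 [-0.0473  0.1365] 0.0839
255 330 [-0.047   0.1283] 0.0843
262 314 [-0.0467  0.1363] 0.0914
262 330 [-0.0468  0.1285] 0.0913
270 314 [-0.0469  0.1361] 0.0981
270 330 [-0.0471  0.1287] 0.0978
tip px [319.48845467 230.21605794]
[0.59456226 0.0801845  0.04392173] [ 5.57582747e-01 -2.09400217e-04  1.63730804e-01]
```

Emit:
apply_moves:
  targets:
    - [[-3.5,40,0],[0,0,0],0]
    - [[-3.5,40,0],[0,0,0],0]
    - [[-3.5,40,0],[0,0,0],0]
    - [[-3.5,40,0],[0,0,0],0]

```text
t: 4.25
tcp_pos: [0.591, 0.1203, 0.0439]
ee_rot: [3.138, 0.136, -0.0]
force: [-0.3, -0.7, -0.7]
finger_gap: 0.0
```

```bash
python3 - <<'E'
from h import *
O=np.array([.6646,-.0483]);a=np.deg2rad(4.97);R=np.array([[np.cos(a),np.sin(a)],[-np.sin(a),np.cos(a)]])
d=snap('scene','s1');C=cloud(d); s=arm.get_state(); print(s['tcp_pos'],s['force'])
Rc=cv2.Rodrigues(d['rotation'])[0]
for p in ([*s['tcp_pos'][:2],s['tcp_pos'][2]-.014],[*s['tcp_pos'][:2],.07]):
  v=Rc.T@(np.array(p)-d['position']); px=(d['mtx']@v/v[2])[:2]; print(px)
u,v=px.astype(int)
for r in range(v-10,v+26,3): print(r,[(C[r,c]*1000).astype(int).tolist() for c in (u-4,u,u+4)])
cv2.imwrite('pics/c2.png',cv2.resize(d['frame'][v-90:v+60,u-120:u+80],None,fx=4,fy=4,interpolation=cv2.INTER_CUBIC))
E
```

```text
[0.59108217 0.11989823 0.04388205] [-0.04650516  0.06253082 -1.22900697]
[368.92739055 239.06092743]
[370.12525161 230.27559067]
220 [[595, 105, 120], [611, 112, 141], [604, 124, 131]]
223 [[602, 105, 116], [606, 114, 121], [602, 125, 116]]
226 [[602, 106, 103], [609, 115, 113], [604, 126, 107]]
229 [[602, 106, 91], [603, 117, 92], [600, 128, 88]]
232 [[605, 107, 81], [603, 118, 78], [601, 128, 77]]
235 [[563, 114, 9], [560, 126, 6], [559, 137, 5]]
238 [[573, 114, 9], [571, 125, 8], [569, 136, 5]]
241 [[585, 113, 13], [584, 124, 11], [582, 135, 8]]
244 [[592, 113, 7], [590, 124, 6], [592, 135, 9]]
247 [[602, 113, 8], [602, 124, 8], [604, 134, 11]]
250 [[643, 108, 54], [620, 122, 20], [622, 132, 24]]
253 [[652, 107, 53], [620, 123, 6], [620, 134, 6]]
```

View pics/c2.png

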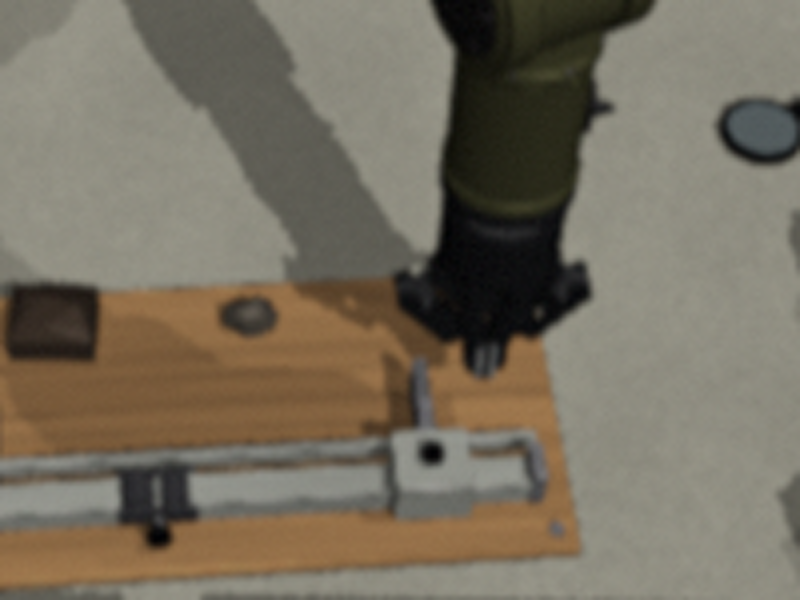

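Emit:
apply_moves:
  targets:
    - [[0,0,-10],[0,0,0],0]
    - [[0,0,-20],[0,0,0],0]
    - [[0,0,-27],[0,0,0],0]
    - [[0,0,-34],[0,0,0],0]
    - [[0,0,-36],[0,0,0],0]
    - [[0,0,-36],[0,0,0],0]
    - [[0,0,-36],[0,0,0],0]

```text
t: 5.0
tcp_pos: [0.5912, 0.1208, 0.0081]
ee_rot: [-3.138, -0.136, -0.001]
force: [-0.2, 0.4, 0.9]
finger_gap: 0.0
```

```bash
cat >> h.py <<'E'
O=np.array([.6646,-.0483]);a=np.deg2rad(4.97);R=np.array([[np.cos(a),np.sin(a)],[-np.sin(a),np.cos(a)]])
def G(p): return np.r_[R@(np.asarray(p)[:2]-O),p[2:3]].round(4)
E
python3 - <<'E'
from h import *
d=snap('wrist','w2');C=cloud(d); s=arm.get_state(); print(s['tcp_pos'],G(s['tcp_pos']),s['force'])
for r in (235,240,243,246,250): print(r,[G(C[r,c]) for c in (303,314,330,342)])
E
```

```text
[0.59127611 0.12083676 0.00826223] [-0.0584  0.1749  0.0083] [ 0.41898698  0.7067477  -0.87429193]
235 [array([-0.0542,  0.1861,  0.0105]), array([-0.0542,  0.179 ,  0.0106]), array([-0.0536,  0.1686,  0.0118]), array([-0.0543,  0.1608,  0.0104])]
240 [array([-0.0578,  0.1862,  0.0106]), array([-0.0579,  0.179 ,  0.0104]), array([-0.0579,  0.1685,  0.0104]), array([-0.0578,  0.1607,  0.0105])]
243 [array([-0.06  ,  0.1862,  0.0106]), array([-0.0476,  0.1783,  0.0341]), array([-0.048 ,  0.1693,  0.0333]), array([-0.0601,  0.1606,  0.0103])]
246 [array([-0.0622,  0.1863,  0.0106]), array([-0.0467,  0.1782,  0.0393]), array([-0.0475,  0.1694,  0.0379]), array([-0.0619,  0.1606,  0.0111])]
250 [array([-0.0652,  0.1864,  0.0104]), array([-0.0471,  0.1781,  0.043 ]), array([-0.0478,  0.1695,  0.0417]), array([-0.0651,  0.1605,  0.0107])]
```

Emit:
apply_moves:
  targets:
    - [[0.9,-10,0],[0,0,0],0]
    - [[1.7,-20,0],[0,0,0],0]
    - [[2.2,-25,0],[0,0,0],0]
    - [[2.6,-30,0],[0,0,0],0]
    - [[3.0,-35,0],[0,0,0],0]
    - [[3.5,-40,0],[0,0,0],0]
    - [[3.9,-45,0],[0,0,0],0]
    - [[3.9,-45,0],[0,0,0],0]
    - [[3.9,-45,0],[0,0,0],0]

```text
t: 5.95
tcp_pos: [0.5948, 0.0754, 0.0079]
ee_rot: [3.138, 0.136, -0.001]
force: [0.1, -0.6, -0.5]
finger_gap: 0.0001
```

```bash
python3 - <<'E'
from h import *
d=snap('wrist','w3'); s=arm.get_state(); print(s['tcp_pos'],G(s['tcp_pos']),s['force'])
h=cv2.cvtColor(d['frame'],cv2.COLOR_BGR2GRAY); sub=h[100:200,250:450]
m=(sub<80).astype(np.uint8); n,_,st,c=cv2.connectedComponentsWithStats(m)
for i in range(1,n):
  if 200<st[i,4]<1500: print(st[i],c[i]+[250,100],R@(plane(d,c[i]+[250,100],.062)[0,:2]-O))
E
```

```text
[0.59473759 0.07563133 0.00785787] [-0.0589  0.1295  0.0079] [ 0.52944452 -0.00685244 -0.64486518]
[ 100   51   38   38 1100] [368.14909091 169.31818182] [0.00048297 0.10939609]
```

View pics/w3.png

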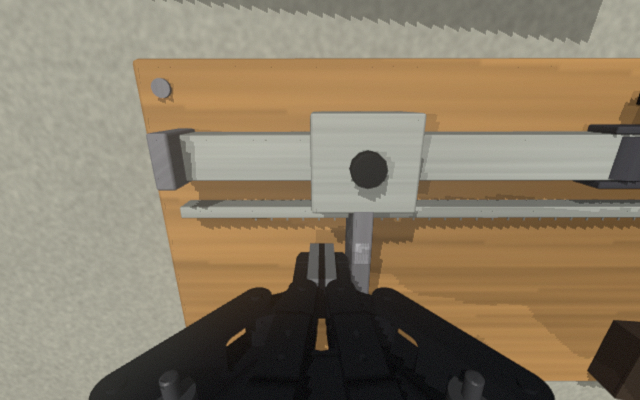

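Emit:
apply_moves:
  targets:
    - [[0.7,-8,0],[0,0,0],0]
    - [[1.4,-16,0],[0,0,0],0]
    - [[2.1,-24,0],[0,0,0],0]
    - [[2.8,-32,0],[0,0,0],0]
    - [[3.5,-40,0],[0,0,0],0]
    - [[4.2,-48,0],[0,0,0],0]
    - [[4.9,-56,0],[0,0,0],0]
    - [[5.6,-64,0],[0,0,0],0]
    - [[6.3,-72,0],[0,0,0],0]
    - [[7,-80,0],[0,0,0],0]
    - [[7.7,-88,0],[0,0,0],0]
    - [[8.4,-96,0],[0,0,0],0]
    - [[9.1,-104,0],[0,0,0],0]
    - [[9.6,-110,0],[0,0,0],0]
    - [[10,-114,0],[0,0,0],0]
    - [[10.2,-117,0],[0,0,0],0]
    - [[10.2,-117,0],[0,0,0],0]
    - [[10.2,-117,0],[0,0,0],0]

```text
t: 7.8
tcp_pos: [0.6051, -0.0413, 0.008]
ee_rot: [3.139, 0.136, 0.0]
force: [0.5, 0.3, -0.0]
finger_gap: 0.0
```

```bash
cat > p.py <<'E'
from h import *
import sys
d=snap('wrist',sys.argv[1]); s=arm.get_state(); print(s['t'],s['tcp_pos'],G(s['tcp_pos']),s['force'].round(2))
h=cv2.cvtColor(d['frame'],cv2.COLOR_BGR2GRAY); sub=h[130:205,300:440]
n,_,st,c=cv2.connectedComponentsWithStats((sub<80).astype(np.uint8))
for i in range(1,n):
  if 200<st[i,4]: print(st[i],R@(plane(d,c[i]+[300,130],.062)[0,:2]-O))
C=cloud(d); print('catch',[ (c,d['frame'][165,c].tolist(),G(C[165,c])) for c in range(380,520,10)])
E
python3 p.py w4
```

```text
7.85 [ 0.60516631 -0.04111105  0.00799925] [-0.0586  0.0123  0.008 ] [0.07 0.9  0.4 ]
[118   7  22  53 658] [ 0.00187588 -0.03290037]
[  49   21   38   38 1091] [ 0.00059192 -0.00740924]
catch [(380, [52, 56, 55], array([ 0.0022, -0.0126,  0.0612])), (390, [157, 166, 164], array([ 0.0002, -0.0192,  0.0514])), (400, [176, 187, 184], array([ 0.0001, -0.0238,  0.0507])), (410, [176, 187, 184], array([-0.0001, -0.0286,  0.0498])), (420, [68, 69, 70], array([-0.0036, -0.0391,  0.0332])), (430, [166, 175, 172], array([-0.0041, -0.0452,  0.0307])), (440, [78, 78, 78], array([-0.0034, -0.0489,  0.0342])), (450, [82, 81, 83], array([-0.0031, -0.0533,  0.0357])), (460, [83, 80, 83], array([-0.0028, -0.0576,  0.0371])), (470, [71, 70, 73], array([-0.0033, -0.064 ,  0.0344])), (480, [176, 186, 184], array([-0.0042, -0.0716,  0.0301])), (490, [174, 185, 183], array([-0.0041, -0.0763,  0.031 ])), (500, [177, 187, 187], array([-0.0041, -0.0816,  0.0308])), (510, [177, 187, 187], array([-0.004 , -0.0866,  0.0312]))]
```

View pics/w4.png

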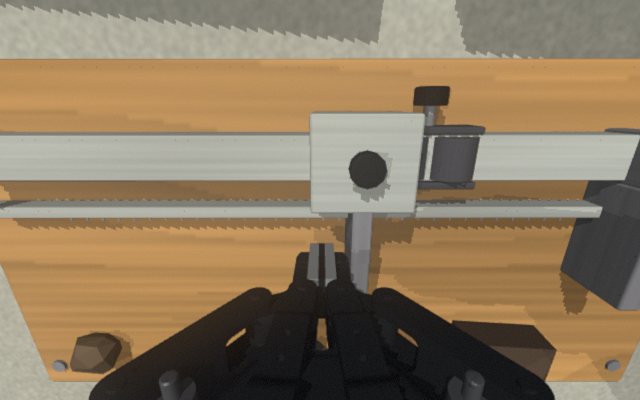

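Emit:
apply_moves:
  targets:
    - [[0.4,-5,0],[0,0,0],0]
    - [[0.9,-10,0],[0,0,0],0]
    - [[1.1,-13,0],[0,0,0],0]
    - [[1.4,-16,0],[0,0,0],0]
    - [[1.6,-18,0],[0,0,0],0]
    - [[1.7,-20,0],[0,0,0],0]
    - [[1.7,-20,0],[0,0,0],0]
    - [[1.7,-20,0],[0,0,0],0]

```text
t: 8.65
tcp_pos: [0.6068, -0.0595, 0.0081]
ee_rot: [-3.137, -0.138, -0.0]
force: [-1.0, 4.6, 0.7]
finger_gap: -0.0001
```

Emit:
apply_moves:
  targets:
    - [[0.1,-1,0],[0,0,0],0]
    - [[0.2,-2,0],[0,0,0],0]
    - [[0.3,-3,0],[0,0,0],0]
    - [[0.3,-3,0],[0,0,0],0]
    - [[0.3,-3,0],[0,0,0],0]

```text
t: 9.15
tcp_pos: [0.6072, -0.0643, 0.008]
ee_rot: [-3.139, -0.136, -0.0]
force: [-0.2, 2.7, 0.1]
finger_gap: -0.0001
```

```bash
python3 p.py w5
```

```text
9.2 [ 0.60724252 -0.06432443  0.0080097 ] [-0.0585 -0.011   0.008 ] [-0.67  2.84  0.59]
[115   7  18  53 631] [ 0.0030645  -0.05333728]
[  47   22   38   39 1125] [ 5.87430413e-05 -2.98386331e-02]
catch [(380, [50, 55, 55], array([ 0.0026, -0.0354,  0.0625])), (390, [156, 164, 162], array([-0.    , -0.0427,  0.0498])), (400, [172, 183, 181], array([ 0.0001, -0.0469,  0.0506])), (410, [174, 184, 181], array([ 0.0003, -0.0511,  0.0517])), (420, [74, 75, 76], array([-0.0028, -0.0611,  0.0363])), (430, [103, 107, 109], array([-0.0039, -0.0682,  0.0311])), (440, [173, 184, 181], array([-0.0042, -0.0738,  0.03  ])), (450, [172, 181, 181], array([-0.004 , -0.0787,  0.0307])), (460, [172, 181, 181], array([-0.004 , -0.0838,  0.031 ])), (470, [174, 185, 182], array([-0.0041, -0.0895,  0.0302])), (480, [174, 184, 182], array([-0.0039, -0.0941,  0.0312])), (490, [172, 184, 181], array([-0.0041, -0.0997,  0.0305])), (500, [175, 185, 185], array([-0.0041, -0.1049,  0.0306])), (510, [174, 183, 182], array([-0.0043, -0.1108,  0.0296]))]
```

Emit:
apply_moves:
  targets:
    - [[0.1,-1,0],[0,0,0],0]
    - [[0.1,-1,0],[0,0,0],0]
    - [[0.1,-1,0],[0,0,0],0]

```text
t: 9.5
tcp_pos: [0.6074, -0.0658, 0.008]
ee_rot: [3.138, 0.136, 0.0]
force: [0.7, 1.1, 0.8]
finger_gap: 0.0003
```

Emit:
apply_moves:
  targets:
    - [[0.1,-1,0],[0,0,0],0]
    - [[0.1,-1,0],[0,0,0],0]
    - [[0.1,-1,0],[0,0,0],0]

```text
t: 9.8
tcp_pos: [0.6073, -0.0667, 0.008]
ee_rot: [3.138, 0.136, 0.0]
force: [0.2, 1.6, 0.0]
finger_gap: -0.0001
```

Emit:
apply_moves:
  targets:
    - [[0.1,-1,0],[0,0,0],0]
    - [[0.1,-1,0],[0,0,0],0]
    - [[0.1,-1,0],[0,0,0],0]

```text
t: 10.1
tcp_pos: [0.6073, -0.0676, 0.0079]
ee_rot: [3.138, 0.136, -0.0]
force: [0.9, 1.2, -0.5]
finger_gap: 0.0003
```

```bash
python3 p.py w6 | head -3
```

```text
10.15 [ 0.60728469 -0.06766765  0.00789904] [-0.0588 -0.0143  0.0079] [1.44 0.37 0.62]
[116   7  11  52 308] [ 0.00257887 -0.05549246]
[  47   22   39   38 1137] [ 1.70855332e-05 -3.33405824e-02]
```

Emit:
apply_moves:
  targets:
    - [[0.1,-1,0],[0,0,0],0]
    - [[0.1,-1,0],[0,0,0],0]
    - [[0.2,-2,0],[0,0,0],0]
    - [[0.2,-2,0],[0,0,0],0]

```text
t: 10.55
tcp_pos: [0.6075, -0.0698, 0.0079]
ee_rot: [3.138, 0.136, -0.0]
force: [-0.3, -0.1, 0.0]
finger_gap: 0.0003
```

```bash
python3 p.py w7 | head -3
```

```text
10.6 [ 0.6074918  -0.06969852  0.007908  ] [-0.0587 -0.0164  0.0079] [ 0.37  0.13 -0.54]
[  47   21   39   39 1134] [ 6.70825673e-05 -3.54789959e-02]
catch [(380, [52, 52, 55], array([ 0.0025, -0.0409,  0.0628])), (390, [155, 163, 161], array([-0.0003, -0.0483,  0.0494])), (400, [173, 183, 181], array([-0.0002, -0.0526,  0.0501])), (410, [173, 183, 181], array([-0.0002, -0.0571,  0.05  ])), (420, [113, 120, 120], array([-0.0043, -0.0687,  0.0304])), (430, [174, 184, 182], array([-0.0042, -0.0738,  0.0306])), (440, [173, 184, 181], array([-0.0046, -0.0797,  0.0291])), (450, [172, 183, 180], array([-0.0043, -0.0843,  0.0305])), (460, [172, 183, 181], array([-0.0042, -0.0893,  0.031 ])), (470, [172, 182, 181], array([-0.0041, -0.0942,  0.0315])), (480, [174, 186, 183], array([-0.004 , -0.0991,  0.032 ])), (490, [174, 186, 184], array([-0.0043, -0.1053,  0.0303])), (500, [174, 183, 182], array([-0.0042, -0.1101,  0.0309])), (510, [174, 183, 183], array([-0.0044, -0.1159,  0.0302]))]
```

Still in contact (offset 19 mm), on the descending side; not snapped yet.

Emit:
apply_moves:
  targets:
    - [[0.1,-1,0],[0,0,0],0]
    - [[0.1,-1,0],[0,0,0],0]
    - [[0.1,-1,0],[0,0,0],0]

```text
t: 10.9
tcp_pos: [0.6077, -0.0705, 0.008]
ee_rot: [3.139, 0.136, -0.0]
force: [-0.8, -1.3, -0.1]
finger_gap: 0.0002
```

```bash
python3 p.py w8 | grep -v catch
```

```text
10.95 [ 0.60772208 -0.07036933  0.00794771] [-0.0586 -0.0171  0.0079] [ 0.67 -0.14 -0.06]
[  64   21   39   38 1109] [ 0.00060019 -0.04315617]
```

Emit:
apply_moves:
  targets:
    - [[0.1,-1,0],[0,0,0],0]
    - [[0.1,-1,0],[0,0,0],0]
    - [[0.1,-1,0],[0,0,0],0]

```text
t: 11.25
tcp_pos: [0.6078, -0.0714, 0.008]
ee_rot: [-3.139, -0.136, 0.0]
force: [-0.3, 0.0, -0.3]
finger_gap: -0.0002
```

```bash
python3 p.py w9 | grep -v catch
```

```text
11.3 [ 0.60782885 -0.07131263  0.0079809 ] [-0.0586 -0.018   0.008 ] [ 0.45 -0.19  0.49]
[  62   21   39   38 1104] [ 0.00061964 -0.04321032]
```

Emit:
apply_moves:
  targets:
    - [[-0.9,10,0],[0,0,0],0]
    - [[-1.3,15,0],[0,0,0],0]
    - [[-1.3,15,40],[0,0,0],0]
    - [[-1.3,15,80],[0,0,0],0]
    - [[-1.3,15,120],[0,0,0],0]
    - [[-40,0,120],[0,0,0],20]
    - [[-80,-25,120],[0,0,0],20]
    - [[-120,-60,120],[0,0,0],20]
    - [[-163,-101,120],[0,0,0],20]
    - [[-163,-101,120],[0,0,0],20]
    - [[-163,-101,120],[0,0,0],20]
    - [[-163,-101,120],[0,0,0],20]
    - [[-163,-101,120],[0,0,0],20]

```text
t: 12.6
tcp_pos: [0.4463, -0.1707, 0.1281]
ee_rot: [-3.138, -0.14, -0.002]
force: [-0.4, -0.4, -0.5]
finger_gap: 0.0199
```

```bash
python3 p.py w10 | head -1; python3 - <<'E'
from h import *
d=load('w10'); C=cloud(d); X=(C[...,:2]-O)@R.T
Z=C[...,2]
m=((Z>.018)&(Z<.06)&(X[...,0]<-.095)&(X[...,0]>-.19)&(X[...,1]<-.06)&(X[...,1]>-.16)).astype(np.uint8)
m=cv2.morphologyEx(m,cv2.MORPH_OPEN,np.ones((5,5)))
p=X[m>0]; r=cv2.minAreaRect((p*1000).astype(np.float32)); print('stone',r, Z[m>0].max(), p.min(0),p.max(0))
mt=(m>0)&(Z>.03); r=cv2.minAreaRect((X[mt]*1000).astype(np.float32)); print(r)
# fingers
for row in range(225,262,4): print(row,[G(C[row,c]).tolist() for c in (285,300,320,342,357)])
E
```

```text
12.65 [ 0.44622119 -0.17078594  0.12801761] [-0.2282 -0.1031  0.128 ] [ 0.54 -0.06  0.4 ]
stone ((-149.89515686035156, -112.24911499023438), (60.171630859375, 50.27898025512695), 85.97119140625) 0.05013149345640716 [-0.1762979  -0.14347454] [-0.12319663 -0.08114898]
((-149.89515686035156, -112.24911499023438), (60.171630859375, 50.27898025512695), 85.97119140625)
225 [[-0.2756, -0.0614, -0.0016], [-0.276, -0.0788, -0.0026], [-0.2754, -0.1021, -0.0013], [-0.2748, -0.1275, -0.0001], [-0.275, -0.1449, -0.0005]]
229 [[-0.2803, -0.0614, -0.0007], [-0.2807, -0.0788, -0.0015], [-0.2803, -0.1021, -0.0008], [-0.2808, -0.1278, -0.0019], [-0.2799, -0.1451, -0.0002]]
233 [[-0.2855, -0.0612, -0.0007], [-0.2855, -0.0787, -0.0009], [-0.2858, -0.1021, -0.0016], [-0.2859, -0.128, -0.0019], [-0.2852, -0.1454, -0.0006]]
237 [[-0.291, -0.0608, -0.0014], [-0.2912, -0.0785, -0.0018], [-0.1441, -0.1037, 0.2935], [-0.2908, -0.128, -0.0012], [-0.2905, -0.1456, -0.0007]]
241 [[-0.2961, -0.0607, -0.0011], [-0.296, -0.0784, -0.0009], [-0.2959, -0.1021, -0.001], [-0.2961, -0.1282, -0.0014], [-0.2965, -0.1461, -0.0022]]
245 [[-0.3021, -0.0602, -0.0025], [-0.2168, -0.092, 0.1574], [-0.3011, -0.1021, -0.0008], [-0.2171, -0.1151, 0.1567], [-0.3014, -0.1462, -0.0015]]
249 [[-0.3068, -0.0602, -0.0012], [-0.2171, -0.0923, 0.1612], [-0.3068, -0.1021, -0.0013], [-0.2168, -0.1148, 0.1617], [-0.3064, -0.1463, -0.0008]]
253 [[-0.2207, -0.0838, 0.1593], [-0.2167, -0.0926, 0.1663], [-0.3126, -0.1021, -0.0021], [-0.2167, -0.1145, 0.1661], [-0.221, -0.1234, 0.1585]]
257 [[-0.2216, -0.0841, 0.162], [-0.2175, -0.0928, 0.1689], [-0.3174, -0.1021, -0.0009], [-0.217, -0.1142, 0.1696], [-0.2208, -0.1228, 0.1632]]
261 [[-0.2212, -0.0847, 0.1666], [-0.2164, -0.0933, 0.1745], [-0.3237, -0.1021, -0.0022], [-0.2167, -0.1139, 0.1739], [-0.221, -0.1224, 0.1668]]
```

View pics/w10.png

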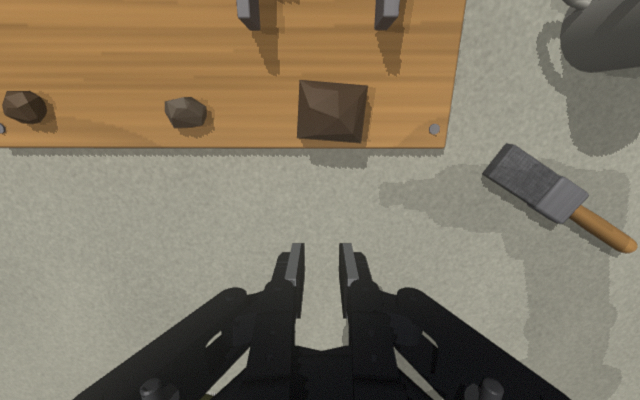

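Emit:
apply_moves:
  targets:
    - [[0.8,-9,-40],[0,0,0],20]
    - [[0.8,-9,-80],[0,0,0],20]
    - [[0.8,-9,-110],[0,0,0],20]
    - [[0.8,-9,-128],[0,0,0],20]
    - [[0.8,-9,-138],[0,0,0],20]
    - [[0.8,-9,-138],[0,0,0],20]
    - [[0.8,-9,-138],[0,0,0],20]

```text
t: 13.35
tcp_pos: [0.4464, -0.1809, -0.0096]
ee_rot: [3.138, 0.138, 0.001]
force: [-0.6, -0.2, -0.5]
finger_gap: 0.02
```

```bash
cat > q.py <<'E'
from h import *
import sys
d=snap('wrist',sys.argv[1]); s=arm.get_state(); print(s['t'],G(s['tcp_pos']),s['force'].round(2))
C=cloud(d); X=(C[...,:2]-O)@R.T; Z=C[...,2]
f=d['frame'].astype(int)
for row in (240,243,246,250): print(row,[G(C[row,c]).tolist() for c in (298,345)])
m=((Z>.03)&(Z<.056)&(X[...,0]<-.03)&(X[...,0]>-.19)&(X[...,1]<-.06)&(X[...,1]>-.145)&(X[...,0]>s['tcp_pos'][0]-9)&(f[...,2]>f[...,0]+8)).astype(np.uint8)
m[262:]=0
m=cv2.morphologyEx(m,cv2.MORPH_OPEN,np.ones((5,5)))
p=X[m>0]; print('stone',cv2.minAreaRect((p*1000).astype(np.float32)),p.min(0),p.max(0))
E
python3 q.py w11
```

```text
13.4 [-0.2288 -0.1135 -0.0092] [ 0.15 -0.33 -0.05]
240 [[-0.2254, -0.0991, -0.0017], [-0.2254, -0.1288, -0.0016]]
243 [[-0.218, -0.1007, 0.0165], [-0.2177, -0.1271, 0.017]]
246 [[-0.2181, -0.101, 0.0198], [-0.2175, -0.1268, 0.0208]]
250 [[-0.2178, -0.1014, 0.0248], [-0.2181, -0.1265, 0.0242]]
stone ((-149.80511474609375, -112.21829986572266), (60.41078186035156, 50.25040817260742), 85.73353576660156) [-0.1768937 -0.1438214] [-0.12274981 -0.0805429 ]
```

Emit:
apply_moves:
  targets:
    - [[10,0.9,0],[0,0,0],20]
    - [[20,1.7,0],[0,0,0],20]
    - [[30,2.6,0],[0,0,0],20]
    - [[36,3.1,0],[0,0,0],20]
    - [[40,3.5,0],[0,0,0],20]
    - [[44,3.8,0],[0,0,0],20]
    - [[48,4.2,0],[0,0,0],20]
    - [[53,4.6,0],[0,0,0],20]
    - [[58,5,0],[0,0,0],20]
    - [[63,5.5,0],[0,0,0],20]
    - [[68,5.9,0],[0,0,0],20]
    - [[73,6.3,0],[0,0,0],20]
    - [[78,6.8,0],[0,0,0],20]
    - [[83,7.2,0],[0,0,0],20]
    - [[87,7.6,0],[0,0,0],20]
    - [[90,7.8,0],[0,0,0],20]
    - [[90,7.8,0],[0,0,0],20]

```text
t: 15.1
tcp_pos: [0.5363, -0.1734, -0.01]
ee_rot: [-3.139, -0.137, -0.001]
force: [0.2, 0.2, 0.6]
finger_gap: 0.0204
```

```bash
python3 q.py w12
```

```text
15.15 [-0.1389 -0.1135 -0.01  ] [ 0.39 -0.11  0.1 ]
240 [[-0.1116, -0.1037, 0.0441], [-0.1108, -0.1246, 0.0457]]
243 [[-0.1129, -0.1037, 0.0445], [-0.1122, -0.1246, 0.0457]]
246 [[-0.1148, -0.1036, 0.0437], [-0.114, -0.1247, 0.0451]]
250 [[-0.1172, -0.1035, 0.043], [-0.1167, -0.1249, 0.0439]]
stone ((-102.09654998779297, -110.28746032714844), (60.45524215698242, 50.00288391113281), 89.7286376953125) [-0.12724035 -0.14053807] [-0.07712682 -0.08009291]
```

View pics/w12.png

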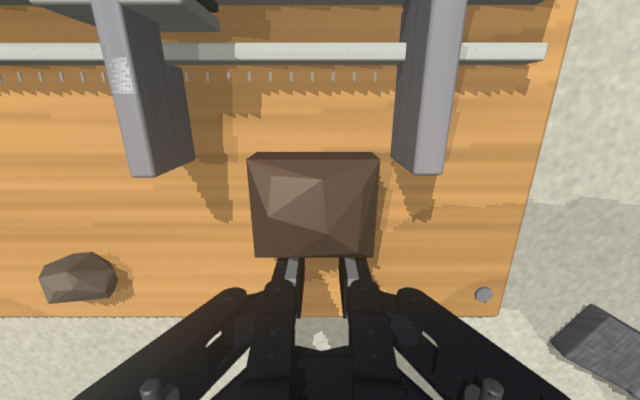

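Emit:
apply_moves:
  targets:
    - [[5,0.4,0],[0,0,0],20]
    - [[10,0.9,0],[0,0,0],20]
    - [[15,1.3,0],[0,0,0],20]
    - [[20,1.7,0],[0,0,0],20]
    - [[25,2.2,0],[0,0,0],20]
    - [[29,2.5,0],[0,0,0],20]
    - [[33,2.9,0],[0,0,0],20]
    - [[36,3.1,0],[0,0,0],20]
    - [[36,3.1,0],[0,0,0],20]
    - [[36,3.1,0],[0,0,0],20]

```text
t: 16.15
tcp_pos: [0.572, -0.1703, -0.01]
ee_rot: [-3.139, -0.136, -0.001]
force: [-0.1, 0.5, -0.6]
finger_gap: 0.0201
```

Emit:
apply_moves:
  targets:
    - [[1,0.1,0],[0,0,0],20]
    - [[2,0.2,0],[0,0,0],20]
    - [[3,0.3,0],[0,0,0],20]
    - [[3,0.3,0],[0,0,0],20]

```text
t: 16.55
tcp_pos: [0.5747, -0.1701, -0.01]
ee_rot: [3.139, 0.136, -0.0]
force: [-1.3, -0.1, 0.6]
finger_gap: 0.0201
```

```bash
python3 q.py w13
```

```text
16.6 [-0.1002 -0.1136 -0.01  ] [-1.29 -1.08  0.34]
240 [[-0.0721, -0.104, 0.0459], [-0.0724, -0.1247, 0.0452]]
243 [[-0.0739, -0.1039, 0.0453], [-0.0735, -0.1247, 0.046]]
246 [[-0.0766, -0.1037, 0.043], [-0.0754, -0.1248, 0.0452]]
250 [[-0.0788, -0.1036, 0.0427], [-0.0782, -0.125, 0.0439]]
stone ((-65.46942901611328, -110.17573547363281), (53.27129364013672, 60.508567810058594), 0.15040384232997894) [-0.09212068 -0.14038724] [-0.03881388 -0.07986288]
```

Emit:
apply_moves:
  targets:
    - [[1,0.1,0],[0,0,0],20]
    - [[2,0.2,0],[0,0,0],20]
    - [[2,0.2,0],[0,0,0],20]

```text
t: 16.9
tcp_pos: [0.5769, -0.1699, -0.01]
ee_rot: [-3.139, -0.136, -0.001]
force: [-1.0, 0.2, -0.5]
finger_gap: 0.0205
```

Emit:
apply_moves:
  targets:
    - [[1,0.1,0],[0,0,0],20]
    - [[1,0.1,0],[0,0,0],20]
    - [[1,0.1,0],[0,0,0],20]

```text
t: 17.2
tcp_pos: [0.5771, -0.1699, -0.0101]
ee_rot: [-3.139, -0.136, 0.002]
force: [-2.9, -0.5, 1.9]
finger_gap: 0.0202
```

```bash
python3 q.py w14
```

```text
17.25 [-0.0977 -0.1135 -0.0101] [-3.71  0.18  2.1 ]
240 [[-0.0698, -0.1039, 0.0453], [-0.0697, -0.1246, 0.0455]]
243 [[-0.072, -0.1037, 0.0441], [-0.0712, -0.1247, 0.0454]]
246 [[-0.0735, -0.1037, 0.044], [-0.0728, -0.1247, 0.0453]]
250 [[-0.076, -0.1035, 0.0431], [-0.0758, -0.1249, 0.0436]]
stone ((-61.43951416015625, -110.19820404052734), (60.373207092285156, 50.15718078613281), 89.84391021728516) [-0.08659737 -0.14034523] [-0.03638084 -0.08002286]
```

Against the fence (force rose, TCP stopped, stone at x = −61.4 mm). Back off and check everything.

Emit:
apply_moves:
  targets:
    - [[-3,-0.3,0],[0,0,0],20]
    - [[-10,-0.9,0],[0,0,0],20]
    - [[-25,-2.2,0],[0,0,0],20]
    - [[-60,-5.2,0],[0,0,0],20]
    - [[-100,-8.7,0],[0,0,0],20]
    - [[-120,-10.4,0],[0,0,0],20]
    - [[-120,-10.4,40],[0,0,0],20]
    - [[-120,-10.4,90],[0,0,0],20]
    - [[-120,-10.4,140],[0,0,0],20]
    - [[-120,-10.4,140],[0,0,0],20]
    - [[-120,-10.4,140],[0,0,0],20]
    - [[-120,-10.4,140],[0,0,0],20]

```text
t: 18.45
tcp_pos: [0.4569, -0.1802, 0.1293]
ee_rot: [-3.138, -0.136, 0.001]
force: [-0.7, 0.6, -1.3]
finger_gap: 0.0199
```

```bash
python3 q.py w15 | tail -1; python3 - <<'E'
from h import *
d=snap('top','top2'); e=load('top0')
cv2.imwrite('pics/c3.png',cv2.resize(d['frame'][100:300,120:540],None,fx=1.9,fy=1.9,interpolation=cv2.INTER_CUBIC))
E
```

```text
stone ((-70.82303619384766, -110.30113983154297), (60.10905456542969, 32.14722442626953), 89.75678253173828) [-0.08699689 -0.14034198] [-0.05462504 -0.08024347]
```

View pics/c3.png

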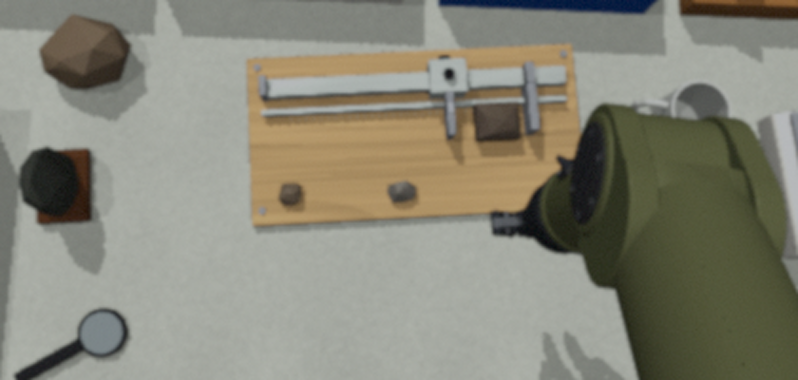

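```bash
python3 -c "
from plant import arm
print(arm.finish_job(), arm.get_state()['t'])"
```

```text
the job is handed in; nothing more can be done
the job is handed in; nothing more can be done
```

The slide is seated in the catch and the stone lies square against the fence. I handed the job in at about 18.6 s of the 58 s allowed. It reports no verdict, so the figures below are my own measurements.

- **Slide:** I pushed it with the closed fingertips. The push force rose over the first hump and fell to nothing. The pin then jumped about 7.7 mm ahead of the fingers, to gauge y ≈ -43.2 mm. The hollow measured about -44 to -45 mm, so the slide sits within about 2 mm of it. I backed off there and did not push towards the second hump.
- **Stone:** I pushed it back with the fingers 20 mm apart until the force rose and the arm stopped. It lay at gauge (-61.4, -110.2) mm, square within 0.3°. After I withdrew, its front face was still at -87 mm. Its back was outside the wrist camera's view by then.
- **Other objects:** The last top view shows the pebbles, big stone, display stone and loupe where they were by eye; I did not measure them. The arm hid the brush and most of the mug in that picture.

**Disagreement with the interface text:** Both the wrist and scene cameras showed the shut fingertips about 26 mm above the reported TCP, where the text says 14 mm below it. My first push therefore passed over the slide's jaw without touching it. I set all later heights from the camera measurements. The pin position from the first top view also differed by about 4 mm from the close wrist views, and I used the wrist views.

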